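# Hold the spring clip open astride the puzzle picture

## Robot

A 7-joint arm with a two-finger parallel gripper is mounted at the origin on the work surface. World frame = base frame: x ahead of the robot, y to its left, z up, the work surface at z = 0. Lengths are in m, angles in rad, forces in N, time in s.
With the tool pointing down it reaches from about 0.425 to 0.875 m from the base axis. Payload 4.7 kg.
Tool frame: the origin (TCP) lies at the very end of the fingers, on their centre line; the grasp point (between the pads) lies arm.grip_point_offset behind it (arm.grip_point_offset is the distance from the TCP to the grasp point, in m); z points along the fingers, y is the line along which they close (so a half turn about z gives the same grasp; the last joint's range is limited). The gripper opens to 85 mm and grips with 20 to 120 N. Pads are 22 mm wide; open, the fingers measure 114 mm over their backs; the gripper's body (76 mm by 85 mm) begins 54 mm behind the grasp point. The pads swing forward as they close: fully open they stand 13 mm farther back than shut.
Start: joints at [1.189, 0.321, -0.07, 1.45, 0.023, 1.371, -0.057], TCP at [0.251, -0.6, 0.231] pointing down, gripper open.
Joint ranges: [-2.86, 2.86], [-0.3, 2.09], [-1.38, 1.24], [0.06, 2.45], [-1.56, 4.7], [0.09, 2.05], [-2.69, 2.69]. Speed limits (rad/s): [2.57, 2.57, 3.14, 3.14, 3.14, 3.14, 3.14].

## Interface

Orientations are given as a rotation vector (axis times angle).
In Python, from station import arm, cams, status gives the robot as it stands (arm), with the cameras (cams) and the readings (status).
- The arm moves only by the shell command python3 shift.py 'ROWS'. ROWS is a JSON list of rows, 1 to 20 of them, each of 7 numbers: the opening from 0.0 (shut) to 1.0 (fully open), then dx, dy, dz in m, then a rotation vector rx, ry, rz in rad; each row is the pose to reach, as a shift and turn from the pose commanded when the command began, along the tool's axes at that moment; what a row does not reach only later rows make up. A row lasts 1/12 s, in which the tool goes at most 0.0417 m and 0.125 rad, less where a joint would pass 70% of its speed; a pose out of reach is approached as far as the arm can. The fingers move at their own pace and stop on an object; the grip force is fixed at half the most. Time passes only in rows, so rows that do not move let the fingers close. It prints the time, the measured TCP pose, the force, the opening and the grip force at its end.
- status.sense(): the state, without advancing time (a new reading comes with each control period).
- cams.get_image(name): name is "side" or "top"; returns the picture (400x640x3 uint8, blue, green, red); there is no depth.
- cams.camera_params(name): a dict with "K" (3x3 intrinsics, pixels), "dist" ([k1, k2, p1, p2, k3] as OpenCV has them; the pictures are not rectified), "rvec" (rotation vector, rad) and "tvec" (3), from world to camera coordinates, as OpenCV has them. Camera axes: x right, y down, z forward; pixel columns grow to the right and rows downward; lengths in m; the calibration is good to about 2 mm. A picture is of the moment at which its call begins. camera_params takes no time and is no camera call.
- arm.sign_off(): hands the job in; it is judged then, once.
The state is a dict: "time_s": time; "joints": joint angles; "joint_velocities": joint speeds; "tau": joint torques, N m; "ee_pos": TCP position; "ee_rot": TCP orientation; "wrist_force": force on the tool from outside, world axes, zero at the start; "torque": the same for the moment, N m; "gripper_width": opening from 0.0 (shut) to 1.0 (fully open); "finger_force": force on a finger pad.
Only numpy, scipy, OpenCV 4.12 (cv2) and the standard library are available. Lean on these libraries where they do the work, as an engineer would, in place of code of your own. Each camera call takes 0.05 s, during which the arm holds its last target. There are 200 camera calls.

## Task

Squeeze the yellow spring clip open by its handles, lift it off the desk and lower it astride the middle of the top edge of the picture card, one jaw each side, until you feel the card's edge stop in the clip's throat, pressing it home gently. Finish still holding it there, upright, square to the card and with its jaws gaping wide, so that I can slip a second sheet in: do not let go or let it close. Leave the card standing where it is, and do not disturb the bowl, the tumbler or the dish.

Things in the scene. Friction and masses are not known exactly. Their poses are not given: they have to be found in the camera images.
- clip: Yellow bulldog-type spring clip, about 120 g, 95 mm tall, standing on the desk on its closed jaws, handles up. Origin: centre of its underside, between the lips. z up, y along the lips (60 mm long, 10 high, each 9 thick), x across: the way jaws open and handles are squeezed. Its halves are alike. Two levers turn as mirror images about the y line 50 mm above the origin.
- clip_grip (a point): On the clip's axis between its two handles, 83 mm above the clip's origin. Handles: plates 34 mm wide (y), 50 to 95 mm above the origin. Unsqueezed they lean outward: 31 mm over the outsides at the foot, 59 mm at the tips. Squeezed to their stop they are upright, parallel, 30 mm over the outsides; this takes 5 N a side at the tips to start, 8 N at the stop, 13 N at mid-height.
- clip_throat (a point): The stop inside the clip: centre of the underside of the steel bar (14 mm across, 50 mm long along y) between the levers, on the clip's axis, 43 mm above the clip's origin; the card's edge seats against it. Its axes are the clip's.
- clip_a (a joint): How far each lever of the clip is turned: 0 jaws shut, 0.30 rad handles fully squeezed to their stop (lips about 29 mm apart); the spring closes it.
- card: Stiff picture card (balloons on blue and green, both faces) standing upright in a light-wood foot, loose on the desk, 0.8 kg together. Origin: centre of the foot's underside. Foot 70 mm (x) by 170 mm (y), 22 mm high; card 5 mm thick (x), 160 mm wide (y), its top edge 160 mm above the desk. x is square to the faces, y runs along the top edge, z up.
- card_top (a point): Middle of the card's top edge, 160 mm above the card's origin; axes as the card's.
- bowl: Glass bowl of jigsaw pieces, 104 mm across, 50 mm high; a bystander. Origin: centre of its underside.
- tumbler: Glass tumbler with jigsaw pieces, 66 mm across, 80 mm high; a bystander. Origin: centre of its underside.
- dish: White square dish of jigsaw pieces, 85 mm by 85 mm, 30 mm high; a bystander. Origin: centre of its underside.

How it is judged:
By the outcome, as a careful person would: the job done as asked, in the order asked, and still so for the second after the job is handed in, while the arm keeps its last pose, push and grip.
It also fails if it takes over 42 s, if anything falls off the work surface, if the arm or the gripper's body presses on something with over 40 N, if the wrist force passes 120 N, or if a joint passes its speed limit or range.

## Working session

There is one attempt and no reset: what is moved stays moved. The work goes in short steps, Python scripts to look and compute and a shell command to move; the robot and the scene stay as the last step left them, time stands still between calls to the robot, and variables do not carry over. Pictures are saved under pics/ and viewed, at most 10 in all, crops included, and the job is handed in when it is done.

```bash
ls; mkdir -p pics
python3 - <<'E'
from station import arm, cams, status
import cv2
for n in("side","top"):
    cv2.imwrite(f"pics/{n}0.png",cams.get_image(n)); p=cams.camera_params(n); print(n,p)
s=status.sense(); print(s['time_s'],s['ee_pos'],s['ee_rot'],s['gripper_width'],arm.grip_point_offset)
E
```

```text
pics
shift.py
station.py
side {'K': array([[406.18832472,   0.        , 316.98431131],
       [  0.        , 406.18832472, 207.20214587],
       [  0.        ,   0.        ,   1.        ]]), 'dist': array([-0.01651747,  0.        ,  0.        ,  0.        ,  0.        ]), 'rvec': array([ 0.88068352, -2.41853352,  1.22465323]), 'tvec': array([0.44388602, 0.32179036, 0.47273137])}
top {'K': array([[378.3309158 ,   0.        , 317.29422208],
       [  0.        , 378.3309158 , 200.4334504 ],
       [  0.        ,   0.        ,   1.        ]]), 'dist': array([0.02342636, 0.        , 0.        , 0.        , 0.        ]), 'rvec': array([ 2.11512087, -2.14079141,  0.17426843]), 'tvec': array([0.01852228, 0.55693557, 0.67421008])}
0.1 [ 0.25035215 -0.59931892  0.23028227] [-3.07855476e+00 -6.17330273e-01  6.98609066e-04] 1.0022368914647466 0.0187
```

View pics/side0.png

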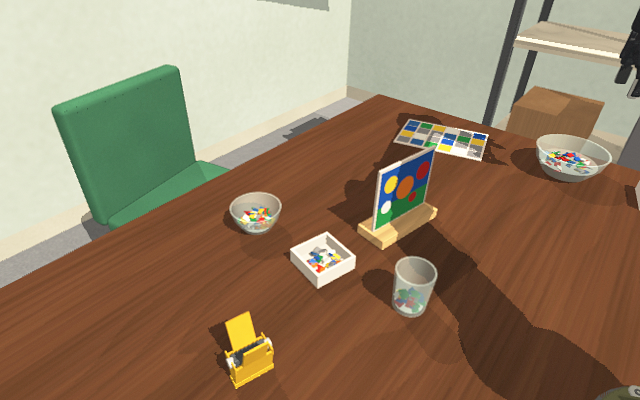

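View pics/top0.png

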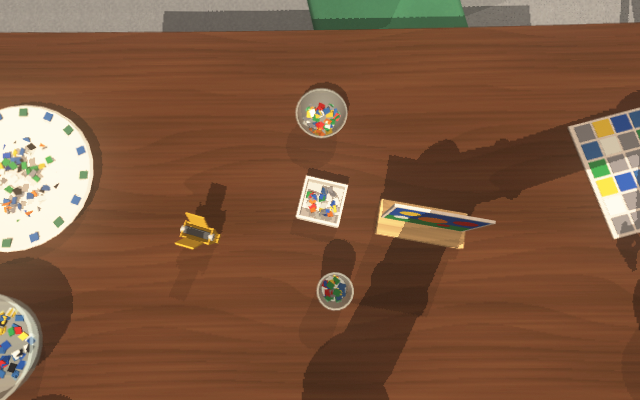

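The side view shows the clip near (250,350) and the card's top edge from about (377,168) to (434,150). The top view has the clip at (197,233) and the card's top edge from (381,202) to (494,222). I'll zoom in on both objects.

```bash
cat > h.py <<'E'
import numpy as np, cv2
from station import arm, cams, status
def ray(n,uv):
    p=cams.camera_params(n); R=cv2.Rodrigues(p['rvec'])[0]
    q=cv2.undistortPoints(np.array([[uv]],float),p['K'],p['dist'])[0,0]
    return -R.T@p['tvec'], R.T@np.array([q[0],q[1],1])
def plane(n,uv,z):
    c,d=ray(n,uv); return c+d*(z-c[2])/d[2]
def tri(us,ut):
    c1,d1=ray('side',us); c2,d2=ray('top',ut)
    t=np.linalg.lstsq(np.c_[d1,-d2],c2-c1,rcond=None)[0]
    a,b=c1+t[0]*d1,c2+t[1]*d2
    return (a+b)/2, np.linalg.norm(a-b)
def proj(n,X):
    p=cams.camera_params(n); return cv2.projectPoints(np.array(X,float).reshape(-1,3),p['rvec'],p['tvec'],p['K'],p['dist'])[0][:,0]
E
python3 - <<'E'
import cv2,numpy as np
s=cv2.imread('pics/side0.png');t=cv2.imread('pics/top0.png')
f=lambda im,u,v,w,h,k:cv2.resize(im[v:v+h,u:u+w],None,fx=k,fy=k,interpolation=cv2.INTER_CUBIC)
a=np.hstack([f(s,210,300,80,100,4),f(t,165,200,70,70,4/.7*.999)[:400,:400]])
cv2.imwrite('pics/clip.png',a)
b=np.hstack([f(s,350,140,100,110,4)[:440,:400],f(t,370,190,130,70,3)[:, :390] if 0 else cv2.copyMakeBorder(f(t,370,190,130,70,3),0,230,0,0,cv2.BORDER_CONSTANT)])
cv2.imwrite('pics/card.png',b);print(a.shape,b.shape)
E
```

```text
(400, 720, 3) (440, 790, 3)
```

View pics/clip.png

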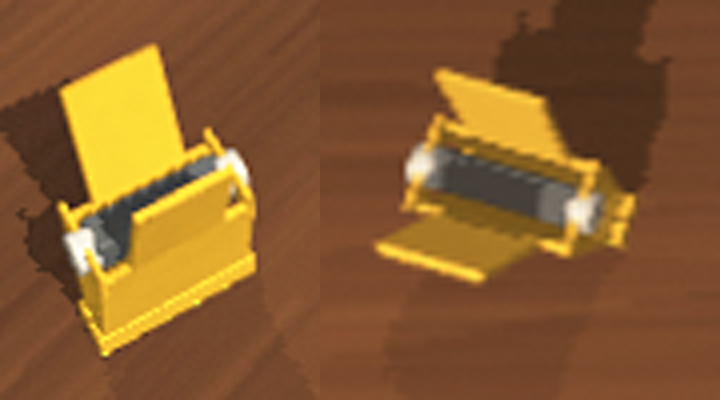

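View pics/card.png

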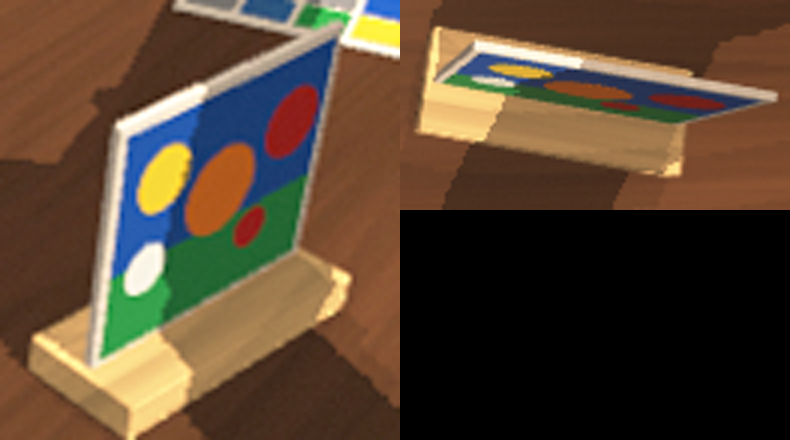

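The crops show the two handle tips (side (62,92)-(157,45) and (133,215)-(237,170), plus their top-view matches), the white pivot ends, and the card's top edge. I'll triangulate these.

Run:
```python
from h import *
S=lambda u,v:((u+.5)/4-.5+210,(v+.5)/4-.5+300)
k=4/.7*.999
T=lambda u,v:((u-320+.5)/k-.5+165,(v+.5)/k-.5+200)
P={}
for n,a,b in [('rearL',(62,92),(437,70)),('rearR',(157,45),(547,100)),('frL',(133,215),(376,243)),('frR',(237,170),(483,280)),('pinL',(80,247),(425,163)),('pinR',(233,165),(580,213)),]:
    P[n],e=tri(S(*a),T(*b)); print(n,P[n].round(4),round(e,4))
c=sum(P[x] for x in('rearL','rearR','frL','frR'))/4; print('tipmid',c.round(4),'pinmid',((P['pinL']+P['pinR'])/2).round(4))
for a,b in(('rearL','rearR'),('frL','frR'),('pinL','pinR')):
    d=P[b]-P[a]; print(a,np.linalg.norm(d).round(4),np.degrees(np.arctan2(d[1],d[0])).round(1))
d=(P['rearL']+P['rearR']-P['frL']-P['frR'])/2;print('across',np.linalg.norm(d[:2]),np.degrees(np.arctan2(d[1],d[0])))
for p in(S(105,353),S(255,268)): print('lip side z0',plane('side',p,0).round(4))
CS=lambda u,v:((u+.5)/4-.5+350,(v+.5)/4-.5+140)
CT=lambda u,v:((u-400+.5)/3-.5+370,(v+.5)/3-.5+190)
L,e=tri(CS(118,127),CT(476,46));R,e2=tri(CS(338,29),CT(777,97))
d=R-L;print('card',L,R,e,e2,(L+R)/2,np.linalg.norm(d),np.degrees(np.arctan2(d[1],d[0])))
# foot corners, z=.022 top face
for q in((434,28),(418,130),(682,165)): print('foot top22',plane('top',CT(*q),.022).round(4))
for q in((30,345),(131,412),(350,275)): print('foot side22',plane('side',CS(*q),.022).round(4))
for n,u,v,z in(('bowl',321,113,.04),('tumbler',335,291,.08),('dish',322,201,.03)): print(n,plane('top',(u,v),z).round(3))
s=status.sense();print(cv2.Rodrigues(np.array(s['ee_rot']))[0].round(3))
```

```text
rearL [0.5311 0.2463 0.0936] 0.0014
rearR [0.5218 0.2124 0.0927] 0.0003
frL [0.4781 0.2624 0.0947] 0.0001
frR [0.4664 0.2297 0.0927] 0.0002
pinL [0.5071 0.2646 0.0509] 0.0002
pinR [0.4894 0.2118 0.0547] 0.0005
tipmid [0.4993 0.2377 0.0934] pinmid [0.4983 0.2382 0.0528]
rearL 0.0352 -105.3
frL 0.0347 -109.7
pinL 0.0559 -108.5
across 0.05665527852299062 -17.141193308432353
lip side z0 [0.4989 0.2682 0.    ]
lip side z0 [0.4822 0.2119 0.    ]
card [ 0.52958056 -0.11325975  0.15847215] [ 0.50119523 -0.27218435  0.15321081] 0.001469696945440243 0.0019826547170767347 [ 0.51538789 -0.19272205  0.15584148] 0.1615253471100202 -100.12674710665357
foot top22 [ 0.5629 -0.1139  0.022 ]
foot top22 [ 0.4959 -0.1008  0.022 ]
foot top22 [ 0.4716 -0.2688  0.022 ]
foot side22 [ 0.5608 -0.1069  0.022 ]
foot side22 [ 0.4955 -0.0969  0.022 ]
foot side22 [ 0.4654 -0.2661  0.022 ]
bowl [0.737 0.002 0.04 ]
tumbler [ 0.391 -0.018  0.08 ]
dish [0.559 0.003 0.03 ]
[[ 0.923  0.386 -0.001]
 [ 0.386 -0.923  0.002]
 [-0.    -0.002 -1.   ]]
```

The clip is centred near (0.499, 0.238), with its jaw axis at -17.3° and its handle tips about 0.094 high. The card top's middle is near (0.515, -0.192), with its normal at about -10°. I'll move over the clip now.

```bash
python3 shift.py '[[1,0.404,-0.319,0,0,0,-0.4],[1,0.404,-0.319,0,0,0,-0.4],[1,0.404,-0.319,0,0,0,-0.4],[1,0.404,-0.319,0,0,0,-0.4],[1,0.404,-0.319,0,0,0,-0.4],[1,0.404,-0.319,0,0,0,-0.4],[1,0.404,-0.319,0,0,0,-0.4],[1,0.404,-0.319,0,0,0,-0.4],[1,0.404,-0.319,0,0,0,-0.4],[1,0.404,-0.319,0,0,0,-0.4],[1,0.404,-0.319,0,0,0,-0.4],[1,0.404,-0.319,0,0,0,-0.4],[1,0.404,-0.319,0,0,0,-0.4]]'
cat > go.py <<'E'
import sys; from h import *
# target TCP x y z yaw(deg of tool y) -> shift in tool axes
s=status.sense();R=cv2.Rodrigues(np.array(s['ee_rot']))[0];p=np.array(s['ee_pos'])
x,y,z,a=map(float,sys.argv[1:]);a=np.radians(a)
yt=np.array([np.cos(a),np.sin(a),0]);zt=np.array([0,0,-1.]);Rt=np.c_[np.cross(yt,zt),yt,zt]
d=R.T@(np.array([x,y,z])-p)
print('t',s['time_s'],'pos',p.round(4),'ytool',np.degrees(np.arctan2(R[1,1],R[0,1])).round(2),'tilt',R[:,2].round(4),'F',np.round(s['wrist_force'],1))
print('shift',d.round(4),'rot',cv2.Rodrigues(R.T@Rt)[0].ravel().round(4),'rows',np.linalg.norm(d)/.0417)
E
python3 go.py .499 .238 .17 -17.3
```

```text
time_s: 1.18
ee_pos: [0.5027, -0.1422, 0.2314]
ee_rot: [-2.889, -1.229, -0.004]
wrist_force: [0.1, 0.8, 0.2]
gripper_width: 0.997
finger_force: 0.0
t 1.1833 pos [ 0.5027 -0.1422  0.2314] ytool -43.91 tilt [ 0.0015  0.0029 -1.    ] F [0.1 0.8 0.2]
shift [ 0.2711 -0.2663  0.0625] rot [-2.000e-04 -3.300e-03 -4.643e-01] rows 9.235331247783352
```

```bash
python3 shift.py '[[1,0.275,-0.273,0.06,0,0,-0.47],[1,0.275,-0.273,0.06,0,0,-0.47],[1,0.275,-0.273,0.06,0,0,-0.47],[1,0.275,-0.273,0.06,0,0,-0.47],[1,0.275,-0.273,0.06,0,0,-0.47],[1,0.275,-0.273,0.06,0,0,-0.47],[1,0.275,-0.273,0.06,0,0,-0.47],[1,0.275,-0.273,0.06,0,0,-0.47],[1,0.275,-0.273,0.06,0,0,-0.47],[1,0.275,-0.273,0.06,0,0,-0.47],[1,0.275,-0.273,0.06,0,0,-0.47],[1,0.275,-0.273,0.06,0,0,-0.47],[1,0.275,-0.273,0.06,0,0,-0.47]]'
python3 go.py .499 .238 .062 -17.3
```

```text
time_s: 2.27
ee_pos: [0.498, 0.2363, 0.1709]
ee_rot: [2.534, 1.856, -0.002]
wrist_force: [0.8, -0.1, -0.1]
gripper_width: 1.0
finger_force: 0.0
t 2.2667 pos [0.498  0.2363 0.1709] ytool -17.55 tilt [-6.0e-04 -1.4e-03 -1.0e+00] F [ 0.8 -0.1 -0.1]
shift [0.0021 0.0005 0.1089] rot [-0.0001  0.0015 -0.0044] rows 2.612280208691096
```

```bash
python3 shift.py '[[1,0.002,0.0005,0.03,0,0,0],[1,0.002,0.0005,0.06,0,0,0],[1,0.002,0.0005,0.085,0,0,0],[1,0.002,0.0005,0.1,0,0,0],[1,0.002,0.0005,0.109,0,0,0],[1,0.002,0.0005,0.109,0,0,0]]'
python3 go.py .499 .238 .062 -17.3
python3 - <<'E'
from h import *
f=lambda im,u,v,w,h,k:cv2.resize(im[v:v+h,u:u+w],None,fx=k,fy=k,interpolation=cv2.INTER_CUBIC)
a=f(cams.get_image('side'),190,280,120,120,3.3);b=f(cams.get_image('top'),140,175,120,120,3.3)
cv2.imwrite('pics/pre.png',np.hstack([a,b]))
E
```

```text
time_s: 2.77
ee_pos: [0.4983, 0.2369, 0.0605]
ee_rot: [-2.536, -1.855, 0.006]
wrist_force: [0.4, -0.4, -0.2]
gripper_width: 1.002
finger_force: 0.0
t 2.7667 pos [0.4983 0.2369 0.0605] ytool -17.64 tilt [-0.003  -0.0021 -1.    ] F [ 0.4 -0.4 -0.2]
shift [ 0.0013  0.0004 -0.0015] rot [-0.0022  0.0029 -0.0059] rows 0.048114237473056515
```

View pics/pre.png

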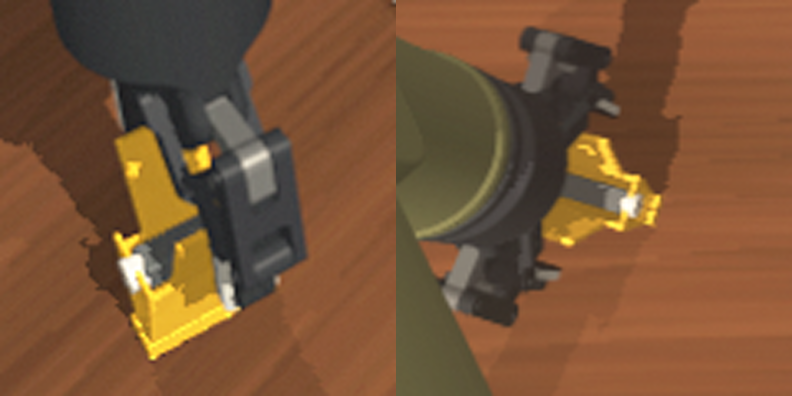

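Run:
```python
from h import *
c=np.array([.4985,.237,0]);ac=np.array([np.cos(-.305),np.sin(-.305),0])
for n,k in(('side',(190,280)),('top',(140,175))):
  for s in(-1,1):
    for z in(.06,.085,.11):
        print(n,s,z,((proj(n,c+s*.055*ac+[0,0,z])[0]-k)*3.3).round())
  print('gripC',((proj(n,c+[0,0,.095])[0]-k)*3.3).round())
```

```text
side -1 0.06 [259. 329.]
side -1 0.085 [255. 291.]
side -1 0.11 [251. 252.]
side 1 0.06 [140. 127.]
side 1 0.085 [133.  89.]
side 1 0.11 [127.  49.]
gripC [188. 168.]
top -1 0.06 [150. 284.]
top -1 0.085 [134. 283.]
top -1 0.11 [116. 282.]
top 1 0.06 [218.  96.]
top 1 0.085 [204.  88.]
top 1 0.11 [189.  80.]
gripC [163. 183.]
```

The side view shows the fingers straddling the handles, with the near finger's back plate at about (258,218). That puts the gripper perhaps 2 to 4 mm toward the right pin. I'll nudge it along tool x and close.

```bash
python3 shift.py '[[1,0.003,0.0005,0,0,0,0],[0,0.003,0.0005,0,0,0,0],[0,0.003,0.0005,0,0,0,0],[0,0.003,0.0005,0,0,0,0],[0,0.003,0.0005,0,0,0,0],[0,0.003,0.0005,0,0,0,0],[0,0.003,0.0005,0,0,0,0],[0,0.003,0.0005,0,0,0,0],[0,0.003,0.0005,0,0,0,0],[0,0.003,0.0005,0,0,0,0],[0,0.003,0.0005,0,0,0,0],[0,0.003,0.0005,0,0,0,0]]'
python3 go.py .499 .238 .062 -17.3
```

```text
time_s: 3.87
ee_pos: [0.5068, 0.2438, 0.0676]
ee_rot: [2.529, 1.854, 0.02]
wrist_force: [4.8, -1.7, 16.3]
gripper_width: 0.329
finger_force: 62.5
t 3.8667 pos [0.5068 0.2438 0.0676] ytool -17.52 tilt [ 0.0137  0.0031 -0.9999] F [ 4.8 -1.7 16.3]
shift [-0.0079 -0.0058  0.0055] rot [ 0.0122 -0.0071 -0.0038] rows 0.26956459046391595
```

Gripped at 28 mm, fully squeezed, with 16 N pushing up because the closing pads press the clip into the desk. I'll lift.

```bash
python3 shift.py '[[0,0,0,-0.01,0,0,0],[0,0,0,-0.03,0,0,0],[0,0,0,-0.06,0,0,0],[0,0,0,-0.1,0,0,0],[0,0,0,-0.14,0,0,0],[0,0,0,-0.18,0,0,0],[0,0,0,-0.215,0,0,0],[0,0,0,-0.215,0,0,0],[0,0,0,-0.215,0,0,0]]'
python3 go.py .5155 -.192 .275 -9.7
python3 - <<'E'
from h import *
a=cams.get_image('side');b=cams.get_image('top')
cv2.imwrite('pics/lift.png',np.hstack([cv2.resize(a,None,fx=.62,fy=.62),cv2.resize(b,None,fx=.62,fy=.62)])[:,:800])
m=cv2.inRange(cv2.cvtColor(a,cv2.COLOR_BGR2HSV),(20,150,80),(33,255,255))
n,_,st,_=cv2.connectedComponentsWithStats(m);i=1+st[1:,4].argmax();print(st[i])
x,y,w,h=st[i][:4];f=lambda im,u,v,w,h,k:cv2.resize(im[v:v+h,u:u+w],None,fx=k,fy=k,interpolation=cv2.INTER_CUBIC)
x0,y0=max(0,x-40),max(0,y-40);print(x0,y0)
cv2.imwrite('pics/lift.png',f(a,x0,y0,120,130,4))
E
```

```text
time_s: 4.62
ee_pos: [0.5005, 0.2431, 0.2793]
ee_rot: [2.532, 1.858, 0.005]
wrist_force: [0.1, -0.1, -2.1]
gripper_width: 0.329
finger_force: 59.2
t 4.6167 pos [0.5005 0.2431 0.2793] ytool -17.45 tilt [ 3.3e-03  7.0e-04 -1.0e+00] F [ 0.1 -0.1 -2.1]
shift [-0.4106  0.1447  0.004 ] rot [ 0.0031 -0.0015 -0.1352] rows 10.440076331392865
[ 200  188   70   99 3173]
160 148
```

View pics/lift.png

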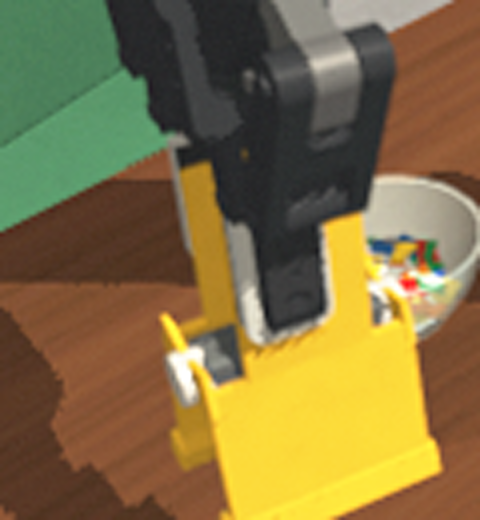

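The clip hangs upright with its jaws wide open. The finger pad (about 245-330 px) sits about 5 mm left of the handle's centre, so the clip is at roughly tool x = -5 mm. Next I'll refine the card's yaw.

Run:
```python
from h import *
for n,box in(('top',(370,190,130,50)),('side',(370,140,72,40))):
    im=cv2.imread(f'pics/{n}0.png');u,v,w,h=box
    hsv=cv2.cvtColor(im[v:v+h,u:u+w],cv2.COLOR_BGR2HSV)
    m=((hsv[...,1]<70)&(hsv[...,2]>110)).astype(np.uint8)
    k,lab,st,_=cv2.connectedComponentsWithStats(m)
    # component(s) along the expected edge
    e=proj(n,[[.5296,-.1133,.16],[.5012,-.2722,.16]])-[u,v]
    d=(e[1]-e[0])/np.linalg.norm(e[1]-e[0]);ys,xs=np.nonzero(m)
    P=np.c_[xs,ys]-e[0];ok=(abs(P@[-d[1],d[0]])<4)
    Q=(np.c_[xs,ys][ok]).astype(np.float32)
    l=cv2.fitLine(Q,cv2.DIST_HUBER,0,.01,.01).ravel();t=(Q-l[2:])@l[:2]
    a,b=[l[2:]+l[:2]*x+[u,v] for x in(t.min(),t.max())]
    A,B=plane(n,a,.16),plane(n,b,.16);D=B-A
    print(n,ok.sum(),a,b,A.round(4),B.round(4),((A+B)/2).round(4),np.linalg.norm(D).round(4),np.degrees(np.arctan2(D[1],D[0])).round(2))
```

```text
top 356 [391.41568756 204.55918789] [494.16054535 222.05730057] [ 0.5295 -0.1076  0.16  ] [ 0.4995 -0.2677  0.16  ] [ 0.5145 -0.1876  0.16  ] 0.1628 -100.61
side 335 [377.41194344 173.82423782] [441.80847168 141.61645889] [ 0.5269 -0.1019  0.16  ] [ 0.4956 -0.2897  0.16  ] [ 0.5113 -0.1958  0.16  ] 0.1904 -99.44
```

```bash
python3 go.py .516 -.185 .275 -10.2; python3 shift.py '[[0,-0.404,0.142,0.002,0,0,-0.127],[0,-0.404,0.142,0.002,0,0,-0.127],[0,-0.404,0.142,0.002,0,0,-0.127],[0,-0.404,0.142,0.002,0,0,-0.127],[0,-0.404,0.142,0.002,0,0,-0.127],[0,-0.404,0.142,0.002,0,0,-0.127],[0,-0.404,0.142,0.002,0,0,-0.127],[0,-0.404,0.142,0.002,0,0,-0.127],[0,-0.404,0.142,0.002,0,0,-0.127],[0,-0.404,0.142,0.002,0,0,-0.127],[0,-0.404,0.142,0.002,0,0,-0.127],[0,-0.404,0.142,0.002,0,0,-0.127],[0,-0.404,0.142,0.002,0,0,-0.127],[0,-0.404,0.142,0.002,0,0,-0.127],[0,-0.404,0.142,0.002,0,0,-0.127]]'
python3 go.py .516 -.185 .275 -10.2
python3 - <<'E'
from h import *
a=cams.get_image('side');b=cams.get_image('top')
cv2.imwrite('pics/s_over.png',a);cv2.imwrite('pics/t_over.png',b)
f=lambda im,u,v,w,h,k:cv2.resize(im[v:v+h,u:u+w],None,fx=k,fy=k,interpolation=cv2.INTER_CUBIC)
cv2.imwrite('pics/over.png',np.hstack([f(a,345,50,110,200,3),f(b,370,130,155,200,3)]))
E
```

```text
t 4.7167 pos [0.4992 0.2418 0.2759] ytool -17.46 tilt [-0.0023 -0.0013 -1.    ] F [-0.3  0.2 -1.5]
shift [-0.4021  0.1441  0.0014] rot [-0.002   0.0019 -0.1267] rows 10.243085966043148
time_s: 5.97
ee_pos: [0.5142, -0.1835, 0.2744]
ee_rot: [-2.406, -2.018, 0.001]
wrist_force: [-0.5, 0.3, -1.1]
gripper_width: 0.325
finger_force: 59.2
t 5.9667 pos [ 0.5142 -0.1835  0.2744] ytool -10.02 tilt [-0.0015  0.0012 -1.    ] F [-0.5  0.3 -1.1]
shift [-0.0012  0.002  -0.0006] rot [-0.0017 -0.0009  0.0031] rows 0.05748634295959796
```

View pics/over.png

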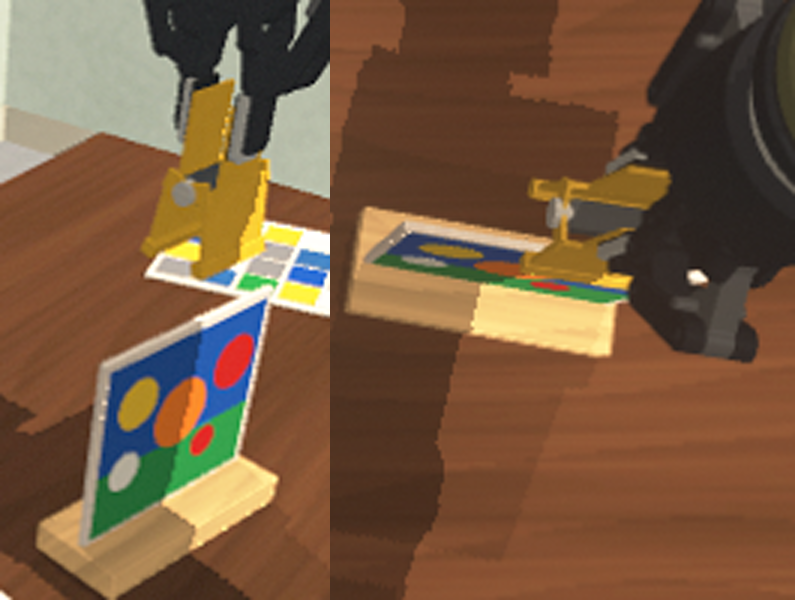

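The side view shows the open clip above the card, lips at about y=250-277 and the near pivot end at (185,192); the top view shows the pivot end at (557,212). I'll triangulate the pivot to get the clip's true pose.

Run:
```python
from h import *
S=lambda u,v:((u+.5)/3-.5+345,(v+.5)/3-.5+50)
T=lambda u,v:((u-330+.5)/3-.5+370,(v+.5)/3-.5+130)
P,e=tri(S(185,192),T(557,212));print('pin+y',P.round(4),e)
y=np.array([np.sin(np.radians(10.1)),np.cos(np.radians(10.1)),0]);c=P-.028*y
print('clip centre',c.round(4)); R=cv2.Rodrigues(np.array(status.sense()['ee_rot']))[0]
print('in tool',(R.T@(c-status.sense()['ee_pos'])).round(4))
for z in(.155,.16): print('cardL',z,plane('side',S(104,364),z).round(4),plane('top',T(405,228),z).round(4))
print(tri(S(104,364),T(405,228)))
a,_=tri(S(147,250),T(531,186));b,_=tri(S(203,277),T(523,272));print('lips+y',a.round(4),b.round(4),_)
```

```text
pin+y [ 0.5194 -0.1623  0.2539] 0.00022374701219133252
clip centre [ 0.5145 -0.1899  0.2539]
in tool [-0.0058  0.0011  0.0211]
cardL 0.155 [ 0.5335 -0.1194  0.155 ] [ 0.5284 -0.1137  0.155 ]
cardL 0.16 [ 0.5294 -0.1121  0.16  ] [ 0.5276 -0.1127  0.16  ]
(array([ 0.52844725, -0.11224641,  0.16012806]), np.float64(0.0019202311200372663))
lips+y [ 0.5397 -0.1652  0.2104] [ 0.4979 -0.1587  0.2094] 0.0008182002172643441
```

Clip centre is (0.5145, -0.190), within 1-2 mm of the card's middle, and upright. The throat should meet the edge after about 86 mm of descent.

```bash
python3 shift.py '[[0,-0.001,0.001,0.01,0,0,0.002],[0,-0.001,0.001,0.025,0,0,0.002],[0,-0.001,0.001,0.04,0,0,0.002],[0,-0.001,0.001,0.055,0,0,0.002],[0,-0.001,0.001,0.066,0,0,0.002],[0,-0.001,0.001,0.072,0,0,0.002],[0,-0.001,0.001,0.075,0,0,0.002],[0,-0.001,0.001,0.075,0,0,0.002],[0,-0.001,0.001,0.075,0,0,0.002],[0,-0.001,0.001,0.075,0,0,0.002]]'
python3 go.py .5145 -.185 .188 -10.2
```

```text
time_s: 6.9
ee_pos: [0.5157, -0.187, 0.2012]
ee_rot: [2.411, 2.012, 0.001]
wrist_force: [0.4, -0.4, -1.6]
gripper_width: 0.331
finger_force: 59.1
t 6.9 pos [ 0.5157 -0.187   0.2012] ytool -10.31 tilt [ 1.4e-03 -7.0e-04 -1.0e+00] F [ 0.4 -0.4 -1.6]
shift [ 0.0018 -0.0016  0.0132] rot [ 0.0015  0.0004 -0.0019] rows 0.3212194522878386
```

```bash
python3 shift.py '[[0,0,0,0.003,0,0,0],[0,0,0,0.006,0,0,0],[0,0,0,0.008,0,0,0],[0,0,0,0.009,0,0,0],[0,0,0,0.009,0,0,0]]'; python3 shift.py '[[0,0,0,0.001,0,0,0],[0,0,0,0.002,0,0,0],[0,0,0,0.002,0,0,0]]'
```

```text
time_s: 7.32
ee_pos: [0.5149, -0.1868, 0.1909]
ee_rot: [-2.412, -2.012, 0.001]
wrist_force: [0.5, 0.6, -1.0]
gripper_width: 0.329
finger_force: 59.1
time_s: 7.57
ee_pos: [0.5151, -0.1869, 0.1891]
ee_rot: [-2.412, -2.013, 0.0]
wrist_force: [-0.1, -0.1, -1.6]
gripper_width: 0.323
finger_force: 59.1
```

```bash
for i in 1; do python3 shift.py '[[0,0,0,0.001,0,0,0],[0,0,0,0.002,0,0,0],[0,0,0,0.002,0,0,0]]'; done; python3 shift.py '[[0,0,0,0.001,0,0,0],[0,0,0,0.001,0,0,0]]'; python3 shift.py '[[0,0,0,0.001,0,0,0],[0,0,0,0.001,0,0,0]]'
```

```text
time_s: 7.82
ee_pos: [0.515, -0.1868, 0.1871]
ee_rot: [-2.412, -2.013, 0.0]
wrist_force: [0.9, 0.2, -1.6]
gripper_width: 0.331
finger_force: 59.1
time_s: 7.98
ee_pos: [0.5152, -0.1869, 0.1867]
ee_rot: [2.412, 2.013, -0.0]
wrist_force: [-1.2, -0.5, 1.1]
gripper_width: 0.327
finger_force: 59.1
time_s: 8.15
ee_pos: [0.5153, -0.187, 0.1866]
ee_rot: [2.412, 2.012, -0.0]
wrist_force: [-2.5, -0.2, 6.2]
gripper_width: 0.324
finger_force: 59.3
```

Contact: the height has stopped at 0.1866 and the force has risen by about 8 N. I'll let it settle and look.

```bash
python3 shift.py '[[0,0,0,0.0005,0,0,0],[0,0,0,0.0005,0,0,0],[0,0,0,0.0005,0,0,0],[0,0,0,0.0005,0,0,0]]'
python3 - <<'E'
from h import *
a=cams.get_image('side');b=cams.get_image('top')
f=lambda im,u,v,w,h,k:cv2.resize(im[v:v+h,u:u+w],None,fx=k,fy=k,interpolation=cv2.INTER_CUBIC)
cv2.imwrite('pics/end.png',np.hstack([f(a,345,80,110,170,3.4),f(b,370,150,120,170,3.4)]))
E
```

```text
time_s: 8.48
ee_pos: [0.5153, -0.187, 0.1865]
ee_rot: [2.411, 2.012, -0.0]
wrist_force: [-3.3, 0.1, 8.1]
gripper_width: 0.325
finger_force: 59.5
```

View pics/end.png

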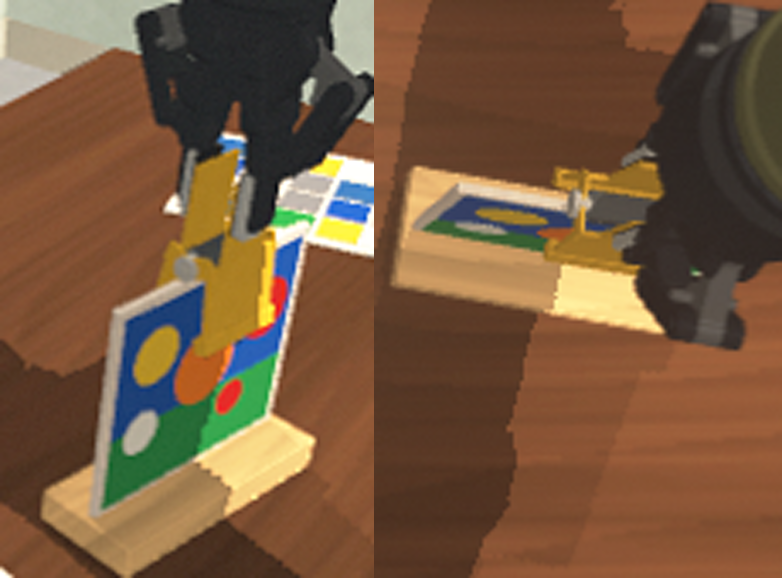

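The clip is astride the card, pivot end at side (185,267) and top (578,201), with a jaw on each side. Last check: is it centred along the edge?

```bash
python3 - <<'E'
from h import *
S=lambda u,v:((u+.5)/3.4-.5+345,(v+.5)/3.4-.5+80)
T=lambda u,v:((u-374+.5)/3.4-.5+370,(v+.5)/3.4-.5+150)
P,e=tri(S(185,267),T(578,201));L,e2=tri(S(114,313),T(459,187));y=np.array([.177,.984,0]);x=np.array([.984,-.177,0])
print(P.round(4),L.round(4),e,e2,'along (want .052)',(L-P)@y,'across',(L-P)@x)
E
python3 go.py .5145 -.187 .1865 -10.2
```

```text
[ 0.5216 -0.1662  0.1654] [ 0.5307 -0.1127  0.1575] 0.000996947119558474 0.0022349341219366136 along (want .052) 0.054225213411562875 across -0.0005160476401242405
t 8.5833 pos [ 0.5153 -0.187   0.1865] ytool -10.32 tilt [ 7.e-04 -1.e-03 -1.e+00] F [-2.6  1.   8.3]
shift [-0.0001 -0.0008  0.    ] rot [ 0.0009  0.0009 -0.0021] rows 0.02001260200127385
```

Centred to about 2 mm, square and seated with a gentle push of about 8 N, so I'm handing it in.

```bash
python3 -c "
from station import arm, cams, status
print(arm.sign_off())"
```

```text
the job is handed in; nothing more can be done
None
```

The job is handed in at about 8.6 s: the clip is held open astride the card's top edge, within about 2 mm of the middle, square and pressed home at roughly 8 N; the card looked unmoved in the last pictures, and I never took the arm down near the bowl, tumbler or dish but didn't re-measure them.

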